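# Shift the powered rolling mill into third gear

### The arm

A 6-joint arm with a two-finger parallel gripper is mounted at the origin on the work surface. World frame = base frame: x ahead of the robot, y to its left, z up, the work surface at z = 0. Lengths are in m, angles in rad, forces in N, time in s.
With the tool pointing down it reaches from about 0.3 to 0.75 m from the base axis. Payload 8.5 kg.
Tool frame: the origin (TCP) lies midway between the tips of the shut fingers; the grasp point (between the pads) lies 19 mm behind it (r.grip_point_offset is the distance from the TCP to the grasp point, in m); z points along the fingers, y is the line along which they close (so a half turn about z gives the same grasp; the last joint's range is limited). The gripper opens to 85 mm and grips with 20 to 120 N. Pads are 22 mm wide; open, the fingers measure 114 mm over their backs; the gripper's body (76 mm by 85 mm) begins 54 mm behind the grasp point. The pads swing forward as they close: fully open they stand 13 mm farther back than shut.
Start: joints at [-1.363, 0.381, 1.297, -0, 1.464, -0.215], TCP at [0.226, -0.502, 0.231] pointing down, gripper open.
Joint ranges: [-3.11, 3.11], [-0.89, 2.33], [0.22, 2.48], [-1.42, 4.56], [0.17, 2.85], [-2.88, 2.88]. Speed limits (rad/s): [2.39, 2.39, 3.14, 3.14, 3.14, 3.14].

### API

Orientations are given as a rotation vector (axis times angle).
In Python, from plant import r, grab_frame, get_calibration, job gives the robot as it stands.
- The arm moves only by the tool step_arm, never from a script. Its argument "commands" is a list of rows, each a list of 2 entries, a list of its own where there are three numbers: the shift along the world's x, y, z in units of 25 mm (1.0 is 25 mm), then the turn, a rotation vector about the world's x, y, z in units of 8 degrees (1.0 is 8 degrees). In form: [[[tx, ty, tz], [ax, ay, az]], ...]. A call has 1 to 5 rows; each row shifts and turns the commanded pose from where the row before left it; what a row does not reach is not made up. A row lasts 1/8 s, in which the tool goes at most 62.5 mm and 10.7 degrees, less where a joint would pass 70% of its speed; a pose out of reach is approached as far as the arm can. A call is refused whole if a number of a shift passes 1 or a number of a turn 1, either way. A call with a gripper value outside its range is refused whole. "claw" is the opening, from 0 (shut) to 1 (fully open), set as the call begins (left out, the last holds). The fingers move at their own pace and stop on an object; the grip force is fixed at half the most. Time passes only in rows, so rows that do not move let the fingers close. It gives the time, the measured TCP pose, the force, the opening and the grip force at its end, in the units of the state.
- r.sense(): the state, without advancing time (a new reading comes with each control period).
- grab_frame(name): name is "scene" or "top"; returns (picture, depth): 420x560x3 uint8, blue, green, red; 420x560 float32, m along the optical axis (not along the pixel's ray), 0 where there is no reading.
- get_calibration(name): a dict with "fx", "fy", "cx", "cy" (pixels), "rvec" (rotation vector, rad) and "tvec" (3), from world to camera coordinates, as OpenCV has them. Camera axes: x right, y down, z forward; pixel columns grow to the right and rows downward; lengths in m; the calibration is good to about 2 mm. A picture is of the moment at which its call begins. get_calibration takes no time and is no camera call.
- job.sign_off(): hands the job in; it is judged then, once.
The state is a dict: "clock": time; "joint_positions": joint angles; "dq": joint speeds; "joint_efforts": joint torques, N m; "eef_pos": TCP position; "tool_rot": TCP orientation; "wrist_force": force on the tool from outside, world axes, zero at the start; "moment": the same for the moment, N m; "gripper_width": opening from 0.0 (shut) to 1.0 (fully open); "finger_force": force on a finger pad.
Only numpy, scipy, OpenCV 4.12 (cv2) and the standard library are available. Lean on these libraries where they do the work, as an engineer would, in place of code of your own. Each camera call takes 0.05 s, during which the arm holds its last target. There are 200 camera calls.

### The job

Shift the rolling mill's gear lever from the left-hand channel of its H-shaped gate into third, the far right-hand slot (marked with three dots; left and right as seen from the robot). With the fingertips push it into the cross channel if it is in a gear, then push it across to the right, then push it forward, away from the robot, until it is fully home. Only push, without forcing it: never take the lever between the fingers. Leave everything else on the bench and the mill as it is.

Things in the scene. Friction and masses are not known exactly. Their poses are not given: they have to be found in the camera images.
- mill: teal motor-driven rolling mill, bolted down: gearbox with the gear gate in front of the robot, grey motor behind it (away from the robot, top at 132 mm), rolls in two upright housings on its left (starting 113 mm left of the gate centre, 242 mm tall in all). Origin: on the bench straight under the gate centre; x forward (away from the robot), y to the left, z up; turned up to 0.25 rad. It does not move
- gate (a point): centre of the H gate, on the top face of the aluminium gate plate (120 x 106 mm, 130 mm above the bench); axes as the mill's. The cross channel runs along y through this point; two lengthwise channels run along x, 18 mm left and 18 mm right of it, all 18 mm wide with rounded corners; dots on the plate mark the slots: 1 far left, 2 near left, 3 far right, 4 near right
- gearstick: the gear lever: steel stem 12 mm thick with a red pear-shaped knob, turning about a ball pivot inside the gearbox 90 mm below the gate centre. Origin at the pivot, z along the stem; knob from 150 to 192 mm up the stem, 36 mm wide at its widest; bare stem from the gate (90 mm up) to the knob
- knob (a point): centre of the knob, 175 mm up the stem from the pivot (215 mm above the bench when upright); it moves 53 mm forward or back from neutral to a gear and 35 mm to either side from the middle to a channel
- gear_fore (a joint): lever angle fore and aft, rad: 0 in the cross channel (neutral), +0.30 home forward (first, third), -0.30 home back (second, fourth). A spring detent clicks it into the nearest of these three positions when it is let go; the ridges lie at about +-0.16 and take about 3 to 6 N at the knob to pass. It may start in first, neutral or second
- gear_cross (a joint): lever angle sideways, rad: about +0.19 in the left channel, about -0.19 in the right one, with 0.03 of play. Light friction (below 1.5 N at the knob): it stays where it is left. Free to pass from one channel to the other only when gear_fore is near 0; it starts in the left channel
- anvil: small steel bench anvil with two horns, 153 mm long over its horns, 60 mm wide, 62 mm tall, 0.95 kg; origin under its base. To be left alone
- punch_stand: wooden block 110 x 50 x 35 mm holding three upright black-handled ball punches, 103 mm tall in all; origin under the block. To be left alone
- hammer: goldsmith's hammer lying on the bench, 220 mm long; its x axis runs along the handle to the head. To be left alone
- oil_bottle: amber oil bottle with red cap, 44 mm across, 120 mm tall, standing right of the gearbox; origin under its base. To be left alone
- wax_tin: round brass tin, 60 mm across, 40 mm tall; origin under its base. To be left alone
- graver: graver with dark wooden mushroom handle, 117 mm long, lying on the bench; origin on the bench near its middle. To be left alone
- blank: copper sheet blank 50 x 24 x 4 mm lying on the mill's feed table, 107 mm above the bench; origin under its centre. To be left alone

How it is judged:
By the outcome, as a careful person would: the job done as asked, in the order asked, and still so for the second after the job is handed in, with the robot touching nothing.
It also fails if it takes over 51 s, if anything falls off the work surface, if the arm or the gripper's body presses on something with over 40 N, if the wrist force passes 120 N, or if a joint passes its speed limit or range.

## Working session

There is one attempt and no reset: what is moved stays moved. The work goes in short steps, Python scripts to look and compute and a tool call to move; the robot and the scene stay as the last step left them, time stands still between calls to the robot, and variables do not carry over. Pictures are saved under pics/ and viewed, at most 10 in all, crops included, and the job is handed in when it is done.

Besides the shell and the picture viewer there is one more tool, called by a JSON object that holds its "op" and its "data", one argument or row to a line. step_arm: Moves the arm, as the interface text tells. Its arguments: {"type":"object","properties":{"commands":{"type":"array"},"claw":{"type":"number"}},"required":["commands"]}

```bash
mkdir -p pics; cat > h.py <<'E'
import numpy as np, cv2
from plant import r, grab_frame, get_calibration, job
def cam(n):
    c=get_calibration(n);K=np.array([[c['fx'],0,c['cx']],[0,c['fy'],c['cy']],[0,0,1.]])
    R=cv2.Rodrigues(np.array(c['rvec'],float))[0];return K,R,np.array(c['tvec'],float).ravel()
def pts(n,uv,d):
    K,R,t=cam(n);uv=np.atleast_2d(uv).astype(float)
    p=np.c_[uv,np.ones(len(uv))]@np.linalg.inv(K).T*np.asarray(d).reshape(-1,1)
    return (p-t)@R
def plane(n,uv,z):
    K,R,t=cam(n);uv=np.atleast_2d(uv).astype(float)
    d=np.c_[uv,np.ones(len(uv))]@np.linalg.inv(K).T@R;c=-R.T@t
    return c+d*((z-c[2])/d[:,2:])
def proj(n,P):
    K,R,t=cam(n);q=(np.atleast_2d(P)@R.T+t)@K.T;return q[:,:2]/q[:,2:]
E
python3 - <<'E'
from h import *
for n in('scene','top'):
    im,d=grab_frame(n);cv2.imwrite(f'pics/{n}0.png',im);np.save(f'{n}0.npy',d)
    K,R,t=cam(n);print(n,-R.T@t,R[2],K[0,0])
print(r.sense())
E
```

```text
scene [ 0.96997476 -0.35406325  0.9199301 ] [-0.45814886  0.31841549 -0.82988626] 449.98743416553754
top [ 0.39823819 -0.02356514  0.91939883] [ 0.19591204 -0.03154033 -0.98011412] 398.57145420891845
{'clock': 0.1, 'joint_positions': array([-1.36332169e+00,  3.81141806e-01,  1.29815347e+00,  1.45698061e-05,
        1.46359651e+00, -2.15330159e-01]), 'dq': array([ 0.00070206, -0.00271722, -0.00279246, -0.00054505, -0.00235104,
        0.00010906]), 'joint_efforts': array([ 4.52457665e-03, -4.49221051e+01, -2.31655133e+01, -1.41961841e-04,
        3.66785229e-03,  3.09713710e-05]), 'eef_pos': array([ 0.22560829, -0.50131823,  0.23077706]), 'tool_rot': array([-3.07038367e+00, -6.58929427e-01, -3.07555482e-05]), 'wrist_force': array([ 0.21056744, -0.04120452,  0.4357693 ]), 'moment': array([ 0.00068523,  0.07274494, -0.032789  ]), 'finger_force': 0.0, 'gripper_width': 0.999385443356456}
```

View pics/scene0.png

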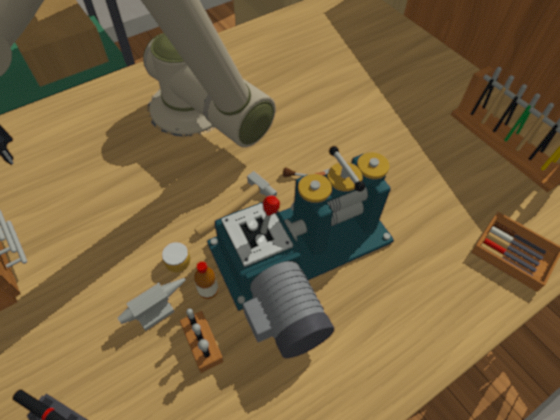

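View pics/top0.png

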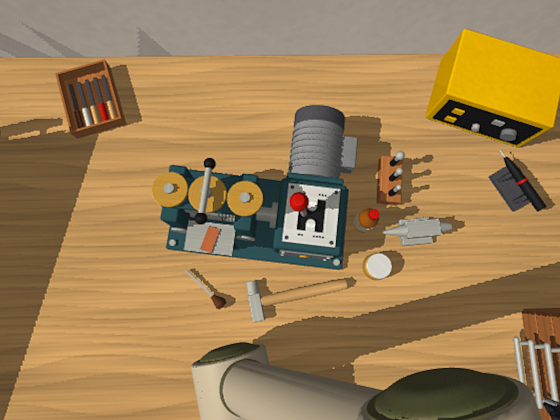

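The knob is at about (271,204) in the scene view and (300,201) in the top view. The gate plate is centred near top (311,213), with the red bottle cap to its right at (374,214). Next I measure the plate and knob.

```bash
python3 - <<'E'
from h import *
im=cv2.imread('pics/top0.png');d=np.load('top0.npy');ims=cv2.imread('pics/scene0.png');ds=np.load('scene0.npy')
def allp(n,d):
    v,u=np.mgrid[:420,:560];return pts(n,np.c_[u.ravel(),v.ravel()],d.ravel()).reshape(420,560,3)
P={'top':allp('top',d),'scene':allp('scene',ds)}
# plate: light pixels with depth height ~0.13, near
for n,I,c in(('top',im,(311,213)),('scene',ims,(258,234))):
    hsv=cv2.cvtColor(I,cv2.COLOR_BGR2HSV);Z=P[n][...,2]
    v,u=np.mgrid[:420,:560];near=np.hypot(u-c[0],v-c[1])<60
    m=(near&(abs(Z-.13)<.006)&(hsv[...,1]<70)&(hsv[...,2]>110)).astype(np.uint8)
    k,l,s,_=cv2.connectedComponentsWithStats(m);m=(l==1+s[1:,4].argmax())
    uv=np.argwhere(m)[:,::-1];X=plane(n,uv,.13)[:,:2]
    (cx,cy),wh,a=cv2.minAreaRect((X*1000).astype(np.float32));print(n,'plate',cx,cy,wh,a,'z',np.median(Z[m]),m.sum())
    hue=hsv[...,0];red=((hue<6)|(hue>174))&(hsv[...,1]>170)&(hsv[...,2]>80)&near
    k,l,s,ce=cv2.connectedComponentsWithStats(red.astype(np.uint8))
    for i in range(1,k):
        if s[i,4]>15: print(' red',s[i],ce[i],'med',np.median(P[n][l==i],0),'ray@.2075', plane(n,ce[i],.2075)[0])
# two-ray knob
E
python3 - <<'E'
import cv2
a=cv2.imread('pics/top0.png')[150:280,250:390];b=cv2.imread('pics/scene0.png')[180:310,200:340]
cv2.imwrite('pics/c0.png',cv2.hconcat([cv2.resize(x,(400,371),interpolation=2) for x in(a,b)]))
E
```

```text
top plate 543.3603515625 -107.77826690673828 (106.02957916259766, 120.85982513427734) 81.7935562133789 z 0.13148528920693023 2126
 red [290 192  18  19 271] [298.40590406 201.30627306] med [ 0.54998631 -0.07480002  0.22700982] ray@.2075 [ 0.55457839 -0.07665785  0.2075    ]
 red [368 211   3   8  17] [369.35294118 214.29411765] med [ 0.54421113 -0.22908475  0.11547175] ray@.2075 [ 0.52759875 -0.20571937  0.2075    ]
scene plate 544.8222045898438 -109.94334411621094 (106.83069610595703, 122.46007537841797) 81.78067779541016 z 0.12954136047666864 1648
 red [263 196  16  19 228] [270.70175439 204.52192982] med [ 0.56034166 -0.08335505  0.22398584] ray@.2075 [ 0.55072884 -0.07714774  0.2075    ]
```

View pics/c0.png

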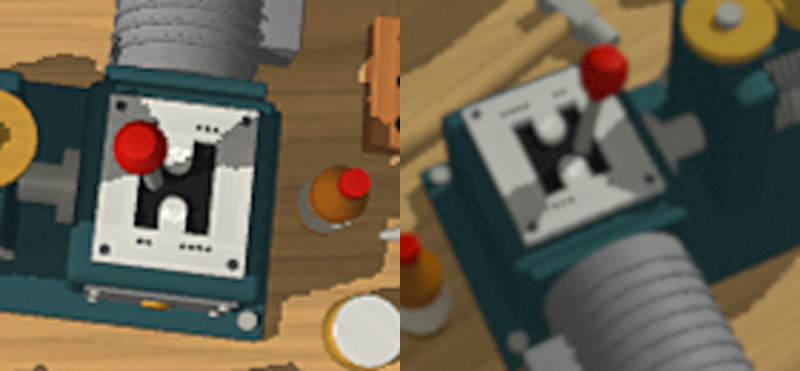

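The plate is at gate (0.544, -0.109), yaw about -8.2°, and its size matches. The knob is at (0.5535, -0.078, 0.2125), which is about (+5, +32) mm in mill axes. That puts the lever in neutral in the left channel.

I'll shut the fingers, go over, and come down on the left of the knob.

{"op": "step_arm", "data": {
  "commands": [
    [[0.7, 1, 1], [0, 0, 0.9]],
    [[0.7, 1, 1], [0, 0, 0.9]],
    [[0.7, 1, 1], [0, 0, 0.9]],
    [[0.7, 1, 1], [0, 0, 0.9]],
    [[0.7, 1, 1], [0, 0, 0.9]]
  ],
  "claw": 0
}}

```text
clock: 0.72
eef_pos: [0.3136, -0.3755, 0.3568]
tool_rot: [-2.714, -1.581, -0.0]
wrist_force: [0.0, -0.7, 0.7]
gripper_width: -0.002
finger_force: 0.0
```

{"op": "step_arm", "data": {
  "commands": [
    [[0.7, 1, 0], [0, 0, 0.9]],
    [[0.7, 1, 0], [0, 0, 0.9]],
    [[0.7, 1, 0], [0, 0, 0.9]],
    [[0.7, 1, 0], [0, 0, 0]],
    [[0.7, 1, 0], [0, 0, 0]]
  ]
}}

```text
clock: 1.35
eef_pos: [0.4011, -0.2506, 0.356]
tool_rot: [-2.374, -2.057, 0.0]
wrist_force: [0.5, -0.2, 0.3]
gripper_width: 0.002
finger_force: 0.0
```

{"op": "step_arm", "data": {
  "commands": [
    [[0.7, 1, 0], [0, 0, 0]],
    [[0.7, 1, 0], [0, 0, 0]],
    [[0.7, 1, 0], [0, 0, 0]],
    [[0.7, 1, 0], [0, 0, 0]],
    [[0.7, 1, 0], [0, 0, 0]]
  ]
}}

```text
clock: 1.98
eef_pos: [0.4886, -0.1256, 0.356]
tool_rot: [-2.374, -2.057, 0.0]
wrist_force: [-0.1, -0.1, -0.2]
gripper_width: 0.0
finger_force: 0.0
```

{"op": "step_arm", "data": {
  "commands": [
    [[0.7, 1, 0], [0, 0, 0]],
    [[0.7, 1, 0], [0, 0, 0]],
    [[0.7, 1, 0], [0, 0, 0]],
    [[0, 0, 0], [0, 0, 0]],
    [[0, 0, 0], [0, 0, 0]]
  ]
}}

```text
clock: 2.6
eef_pos: [0.5404, -0.0519, 0.3561]
tool_rot: [-2.374, -2.057, 0.001]
wrist_force: [0.1, -0.2, -0.3]
gripper_width: 0.001
finger_force: 0.0
```

{"op": "step_arm", "data": {
  "commands": [
    [[0.58, 0.72, 0], [0, 0, 0]],
    [[0, 0, -1], [0, 0, 0]],
    [[0, 0, -1], [0, 0, 0]],
    [[0, 0, -0.8], [0, 0, 0]],
    [[0, 0, -0.7], [0, 0, 0]]
  ]
}}

```text
clock: 3.22
eef_pos: [0.5546, -0.0346, 0.2682]
tool_rot: [-2.375, -2.056, 0.001]
wrist_force: [1.5, 0.1, 0.6]
gripper_width: -0.002
finger_force: 0.0
```

{"op": "step_arm", "data": {
  "commands": [
    [[0, 0, -0.7], [0, 0, 0]],
    [[0, 0, -0.7], [0, 0, 0]],
    [[0, 0, -0.7], [0, 0, 0]],
    [[0, 0, -0.7], [0, 0, 0]],
    [[0, 0, -0.6], [0, 0, 0]]
  ]
}}

```text
clock: 3.85
eef_pos: [0.5548, -0.0344, 0.1833]
tool_rot: [-2.375, -2.056, 0.0]
wrist_force: [-0.1, 1.2, -0.4]
gripper_width: -0.0
finger_force: 0.0
```

```bash
python3 - <<'E'
from h import *
a,_=grab_frame('top');b,_=grab_frame('scene')
cv2.imwrite('pics/c1.png',cv2.hconcat([cv2.resize(x,(400,371),interpolation=2) for x in(a[150:280,230:370],b[140:270,210:350])]))
print(r.sense()['eef_pos'],r.sense()['wrist_force'])
E
```

```text
[ 0.5543533  -0.03397626  0.18246714] [-0.09115997  0.09951798 -0.20157246]
```

View pics/c1.png

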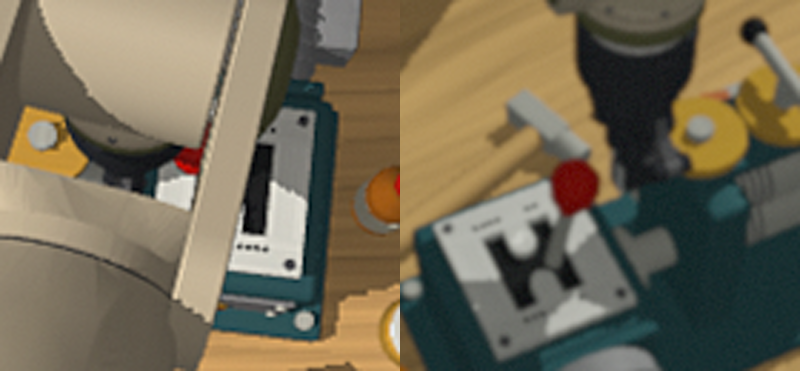

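The fingers are down to the left of the knob (scene crop: knob at (575,185), fingers at (635,150)), and the lever hasn't moved. Now I push right along mill -y.

{"op": "step_arm", "data": {
  "commands": [
    [[-0.057, -0.396, 0], [0, 0, 0]],
    [[-0.029, -0.198, 0], [0, 0, 0]],
    [[-0.029, -0.198, 0], [0, 0, 0]],
    [[-0.029, -0.198, 0], [0, 0, 0]],
    [[-0.029, -0.198, 0], [0, 0, 0]]
  ]
}}

```text
clock: 4.58
eef_pos: [0.5508, -0.0635, 0.1839]
tool_rot: [2.374, 2.057, 0.0]
wrist_force: [-0.7, 0.9, 0.1]
gripper_width: 0.001
finger_force: 0.4
```

{"op": "step_arm", "data": {
  "commands": [
    [[-0.029, -0.198, 0], [0, 0, 0]],
    [[-0.029, -0.198, 0], [0, 0, 0]],
    [[-0.029, -0.198, 0], [0, 0, 0]],
    [[-0.029, -0.198, 0], [0, 0, 0]],
    [[-0.029, -0.198, 0], [0, 0, 0]]
  ]
}}

```text
clock: 5.2
eef_pos: [0.5472, -0.0883, 0.1838]
tool_rot: [2.374, 2.057, -0.0]
wrist_force: [-0.2, -0.3, 1.2]
gripper_width: 0.001
finger_force: 0.3
```

{"op": "step_arm", "data": {
  "commands": [
    [[-0.029, -0.198, 0], [0, 0, 0]],
    [[-0.029, -0.198, 0], [0, 0, 0]],
    [[-0.014, -0.1, 0], [0, 0, 0]],
    [[-0.014, -0.1, 0], [0, 0, 0]]
  ]
}}

```text
clock: 5.7
eef_pos: [0.545, -0.103, 0.1838]
tool_rot: [-2.374, -2.057, 0.0]
wrist_force: [-0.1, -0.4, 0.3]
gripper_width: -0.005
finger_force: 0.2
```

```bash
python3 - <<'E'
from h import *
b,_=grab_frame('scene')
cv2.imwrite('pics/c2.png',cv2.resize(b[140:310,190:360],(590,590),interpolation=2))
hsv=cv2.cvtColor(b,cv2.COLOR_BGR2HSV);m=((hsv[...,0]<6)|(hsv[...,0]>174))&(hsv[...,1]>170)&(hsv[...,2]>80)
k,l,s,ce=cv2.connectedComponentsWithStats(m.astype(np.uint8))
for i in range(1,k):
    if s[i,4]>15:
        p=plane('scene',ce[i],.2125)[0,:2]-[.544,-.109];print(s[i],ce[i],'mill',p@[.990,-.143],p@[.143,.990])
S=r.sense();p=S['eef_pos'][:2]-[.544,-.109];print(p@[.990,-.143],p@[.143,.990],S['wrist_force'])
E
```

```text
[237 206  16  18 222] [244.59459459 214.31531532] mill 0.004596940405416004 -0.023395083295809447
[484 238  22  15 107] [494.28971963 245.40186916] mill 0.2622321740113497 0.3597889524672454
[197 262  10  11  75] [201.38666667 267.06666667] mill 0.0744408207072271 -0.13631019018112775
[ 42 409  10  11  34] [ 45.5        413.88235294] mill 0.20135907816594645 -0.42416058087675135
0.00018574902975583923 0.005804343283715433 [-0.70390304 -0.41704467 -0.1777704 ]
```

View pics/c2.png

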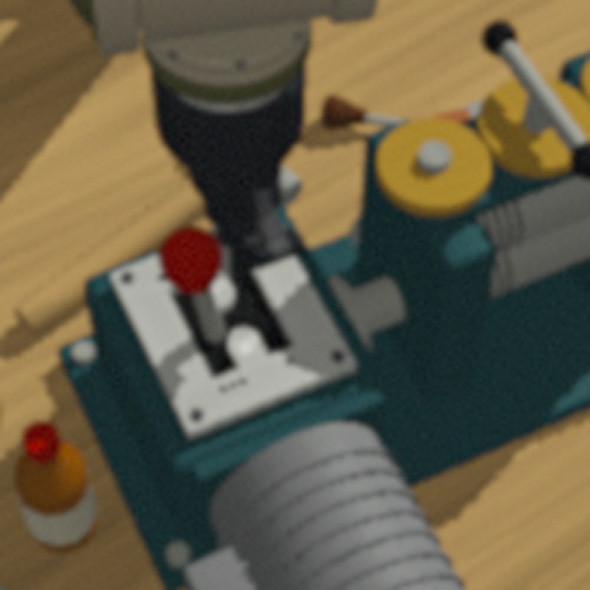

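The knob is at my = -23 mm, moving freely with the finger. About 10 mm is left, in small steps.

{"op": "step_arm", "data": {
  "commands": [
    [[-0.014, -0.1, 0], [0, 0, 0]],
    [[-0.014, -0.1, 0], [0, 0, 0]],
    [[-0.014, -0.1, 0], [0, 0, 0]],
    [[0, 0, 0], [0, 0, 0]]
  ]
}}

```text
clock: 6.25
eef_pos: [0.544, -0.1107, 0.1838]
tool_rot: [2.374, 2.057, -0.0]
wrist_force: [-1.1, -0.1, -0.4]
gripper_width: 0.001
finger_force: 0.0
```

{"op": "step_arm", "data": {
  "commands": [
    [[-0.006, -0.04, 0], [0, 0, 0]],
    [[-0.006, -0.04, 0], [0, 0, 0]],
    [[0, 0, 0], [0, 0, 0]]
  ]
}}

```text
clock: 6.62
eef_pos: [0.5437, -0.1124, 0.1838]
tool_rot: [2.374, 2.057, -0.0]
wrist_force: [0.4, -0.3, 0.9]
gripper_width: -0.001
finger_force: 0.1
```

{"op": "step_arm", "data": {
  "commands": [
    [[0.07, 0.475, 0], [0, 0, 0]],
    [[0.07, 0.475, 0], [0, 0, 0]],
    [[-0.727, 0.105, 0], [0, 0, 0]],
    [[-0.727, 0.105, 0], [0, 0, 0]],
    [[-0.727, 0.105, 0], [0, 0, 0]]
  ]
}}

```text
clock: 7.25
eef_pos: [0.4922, -0.0798, 0.1839]
tool_rot: [2.373, 2.058, 0.0]
wrist_force: [-0.5, 0.1, 0.1]
gripper_width: -0.002
finger_force: 0.0
```

{"op": "step_arm", "data": {
  "commands": [
    [[-0.102, -0.706, 0], [0, 0, 0]],
    [[-0.102, -0.706, 0], [0, 0, 0]],
    [[-0.102, -0.706, 0], [0, 0, 0]],
    [[0, 0, 0], [0, 0, 0]]
  ]
}}

```text
clock: 7.75
eef_pos: [0.4851, -0.1353, 0.1836]
tool_rot: [-2.377, -2.055, 0.0]
wrist_force: [-0.1, 0.4, 0.1]
gripper_width: -0.001
finger_force: 0.0
```

```bash
cat > k.py <<'E'
from h import *
import sys
b,_=grab_frame('scene')
cv2.imwrite(sys.argv[1],cv2.resize(b[140:310,190:360],(590,590),interpolation=2))
hsv=cv2.cvtColor(b,cv2.COLOR_BGR2HSV);m=((hsv[...,0]<6)|(hsv[...,0]>174))&(hsv[...,1]>170)&(hsv[...,2]>80)
m[:,:210]=0;m[:,330:]=0
k,l,s,ce=cv2.connectedComponentsWithStats(m.astype(np.uint8))
for i in range(1,k):
    if s[i,4]>15:
        for z in(.2125,.204):
            p=plane('scene',ce[i],z)[0,:2]-[.544,-.109];print(s[i],ce[i],z,'mill',p@[.990,-.143],p@[.143,.990])
S=r.sense();p=S['eef_pos'][:2]-[.544,-.109];print('tcp',p@[.990,-.143],p@[.143,.990],S['wrist_force'])
E
python3 k.py pics/c3.png
```

```text
[232 208  16  18 218] [240.         216.13302752] 0.2125 mill 0.004672626005543913 -0.032879469577460574
[232 208  16  18 218] [240.         216.13302752] 0.204 mill -0.0007593376946728389 -0.03109136435937288
tcp -0.054680094721906464 -0.03366836527561168 [-0.20847131 -0.1241262  -0.08622715]
```

View pics/c3.png

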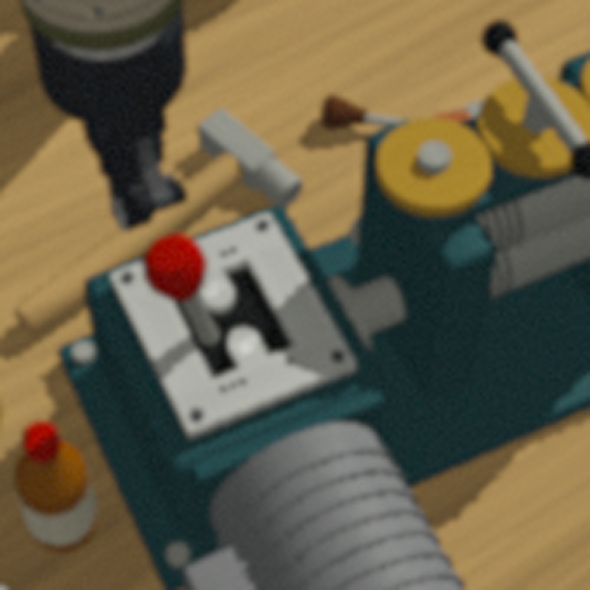

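The lever stands in neutral in the right channel (knob at crop (175,265), my about -33 mm), with the fingers behind it and in line. Now I push forward.

{"op": "step_arm", "data": {
  "commands": [
    [[0.396, -0.057, 0], [0, 0, 0]],
    [[0.396, -0.057, 0], [0, 0, 0]],
    [[0.198, -0.029, 0], [0, 0, 0]],
    [[0.198, -0.029, 0], [0, 0, 0]],
    [[0.198, -0.029, 0], [0, 0, 0]]
  ]
}}

```text
clock: 8.43
eef_pos: [0.5198, -0.1386, 0.1838]
tool_rot: [-2.374, -2.057, 0.0]
wrist_force: [-2.3, 0.5, 0.1]
gripper_width: -0.002
finger_force: 1.0
```

{"op": "step_arm", "data": {
  "commands": [
    [[0.198, -0.029, 0], [0, 0, 0]],
    [[0.198, -0.029, 0], [0, 0, 0]],
    [[0.198, -0.029, 0], [0, 0, 0]],
    [[0.198, -0.029, 0], [0, 0, 0]]
  ]
}}

```text
clock: 8.93
eef_pos: [0.5399, -0.1418, 0.1837]
tool_rot: [2.374, 2.057, 0.0]
wrist_force: [-0.8, -0.5, 0.4]
gripper_width: 0.0
finger_force: 0.1
```

{"op": "step_arm", "data": {
  "commands": [
    [[0.198, -0.029, 0], [0, 0, 0]],
    [[0.198, -0.029, 0], [0, 0, 0]],
    [[0.099, -0.014, 0], [0, 0, 0]],
    [[0.099, -0.014, 0], [0, 0, 0]]
  ]
}}

```text
clock: 9.43
eef_pos: [0.5545, -0.1438, 0.1838]
tool_rot: [-2.374, -2.057, 0.0]
wrist_force: [0.7, -0.5, -0.1]
gripper_width: 0.002
finger_force: 0.0
```

```bash
python3 k.py pics/c4.png
```

```text
[243 230  16  17 212] [250.71226415 237.66509434] 0.2125 mill 0.05668018062672542 -0.03384784890140161
[243 230  16  17 212] [250.71226415 237.66509434] 0.204 mill 0.05187310440618682 -0.032071379072047636
tcp 0.01554901899986321 -0.03300038219030707 [-0.54572457  0.04674344 -0.49351578]
```

View pics/c4.png

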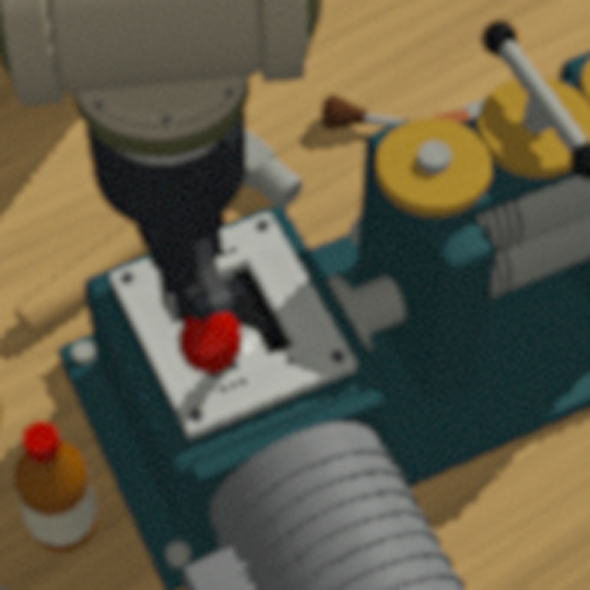

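The lever has clicked in at about 52 mm forward. I'll follow with a gentle push to confirm it is home.

{"op": "step_arm", "data": {
  "commands": [
    [[0.08, -0.012, 0], [0, 0, 0]],
    [[0.06, -0.009, 0], [0, 0, 0]],
    [[0, 0, 0], [0, 0, 0]]
  ]
}}

```text
clock: 9.85
eef_pos: [0.5579, -0.1444, 0.1838]
tool_rot: [2.374, 2.057, 0.0]
wrist_force: [0.9, 0.1, 0.1]
gripper_width: -0.004
finger_force: 0.0
```

{"op": "step_arm", "data": {
  "commands": [
    [[0.04, -0.006, 0], [0, 0, 0]],
    [[0, 0, 0], [0, 0, 0]]
  ]
}}

```text
clock: 10.1
eef_pos: [0.5588, -0.1445, 0.1838]
tool_rot: [-2.374, -2.057, 0.0]
wrist_force: [-0.3, -0.3, -0.4]
gripper_width: 0.0
finger_force: 0.1
```

{"op": "step_arm", "data": {
  "commands": [
    [[0.04, -0.006, 0], [0, 0, 0]],
    [[0, 0, 0], [0, 0, 0]]
  ]
}}

```text
clock: 10.35
eef_pos: [0.5595, -0.1446, 0.1837]
tool_rot: [-2.374, -2.057, 0.001]
wrist_force: [-3.1, -0.0, 0.5]
gripper_width: 0.002
finger_force: 1.7
```

{"op": "step_arm", "data": {
  "commands": [
    [[0.04, -0.006, 0], [0, 0, 0]],
    [[0, 0, 0], [0, 0, 0]]
  ]
}}

```text
clock: 10.6
eef_pos: [0.5601, -0.1446, 0.1836]
tool_rot: [-2.373, -2.056, 0.002]
wrist_force: [-5.6, 1.6, 1.9]
gripper_width: -0.002
finger_force: 3.1
```

Force is rising against the stop (about 6 N), so the lever is home. I back off and rise clear.

{"op": "step_arm", "data": {
  "commands": [
    [[-0.6, 0.086, 0], [0, 0, 0]],
    [[-0.8, 0.115, 0], [0, 0, 0]],
    [[-0.8, 0.115, 0], [0, 0, 0]],
    [[-0.4, 0.06, 0.6], [0, 0, 0]],
    [[0, 0, 1], [0, 0, 0]]
  ]
}}

```text
clock: 11.22
eef_pos: [0.4957, -0.1354, 0.225]
tool_rot: [2.374, 2.057, 0.0]
wrist_force: [1.1, 0.2, 0.7]
gripper_width: -0.0
finger_force: 0.0
```

{"op": "step_arm", "data": {
  "commands": [
    [[0, 0, 1], [0, 0, 0]],
    [[0, 0, 1], [0, 0, 0]],
    [[0, 0, 0.6], [0, 0, 0]],
    [[0, 0, 0], [0, 0, 0]],
    [[0, 0, 0], [0, 0, 0]]
  ]
}}

```text
clock: 11.85
eef_pos: [0.4958, -0.1353, 0.2886]
tool_rot: [-2.374, -2.057, 0.0]
wrist_force: [0.2, -0.0, 0.1]
gripper_width: 0.0
finger_force: 0.0
```

```bash
python3 k.py pics/c5.png
```

```text
[243 229  16  18 230] [250.42173913 237.0826087 ] 0.2125 mill 0.05531490775575153 -0.03382365651809162
[243 229  16  18 230] [250.42173913 237.0826087 ] 0.204 mill 0.05049142734298301 -0.03204689600947878
tcp -0.043986138712490276 -0.03292200433154697 [-1.37781542  0.94970732  0.50034973]
```

View pics/c5.png

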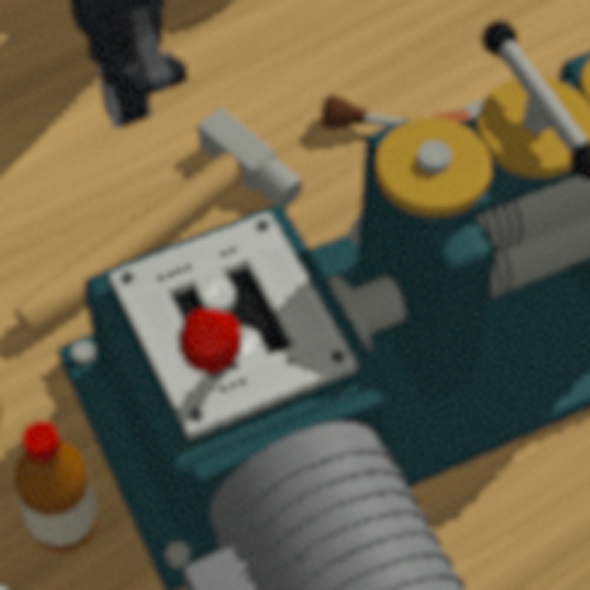

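The lever rests home in the far right slot by the three dots (knob at crop (210,340)). The arm is clear and the other things in view haven't moved.

```bash
python3 -c "
from plant import job
print(job.sign_off())"
```

```text
the job is handed in; nothing more can be done
None
```

The gear lever is in third (far right slot), pushed fully home by fingertip pushes only; the arm is clear, nothing else was touched, and the job was handed in at about 12 s.

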